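# Return the ball-peen hammer to its shadow tray

## Robot

A 6-joint arm with a two-finger parallel gripper is mounted at the origin on the work surface. World frame = base frame: x ahead of the robot, y to its left, z up, the work surface at z = 0. Lengths are in mm, angles in rad, forces in N, time in s.
With the tool pointing down it reaches from about 400 to 925 mm from the base axis. Payload 12.5 kg.
Tool frame: the origin (TCP) lies at the very end of the fingers, on their centre line; the grasp point (between the pads) lies 19 mm behind it; z points along the fingers, y is the direction in which the jaws open and shut (so a half turn about z gives the same grasp; the last joint's range is limited). The gripper opens to 95 mm and grips with 3 to 60 N. Pads are 20 mm wide; open, the fingers measure 119 mm over their backs; the gripper's body (75 mm by 180 mm) begins 59 mm behind the grasp point.
Start: joints at [1.122, 0.491, 1.559, -0, 1.092, -0.106], TCP at [210.063, 588.662, 191.661] pointing down, gripper open.
Joint ranges: [-3.1, 3.1], [-0.84, 2.19], [0.05, 2.79], [-1.13, 4.28], [0.06, 2.93], [-2.69, 2.69]. Speed limits (rad/s): [2.22, 2.22, 2.79, 3.14, 3.14, 3.14].

## Interface

Orientations are given as [roll, pitch, yaw] about the fixed x, y, z axes, in that order (R = Rz(yaw) Ry(pitch) Rx(roll)).
In Python, from cell import env gives the robot as it stands.
- The arm moves only by the shell command python3 -m pendant 'ROWS'. ROWS is JSON, a list that holds one entry, the list of rows, each a list of 5 numbers: the opening, from 0 (shut) to 1 (fully open), then the shift along the tool's x, y, z in m, then the turn about the tool's z in rad. A call has exactly 8 rows; each row is the pose to reach, as a shift and turn from the pose commanded when the call began, along the tool's axes at that moment; what a row does not reach only later rows make up. A row lasts 1/10 s, in which the tool goes at most 50 mm and 8.59 degrees, less where a joint would pass 70% of its speed; a pose out of reach is approached as far as the arm can. A call with a gripper value outside its range is refused whole. The fingers move at their own pace and stop on an object; the grip force is fixed at half the most. Time passes only in rows, so rows that repeat a pose let the fingers close, or fill a call up. It gives the time, the measured TCP pose, the force and the opening at its end, in the units of the state.
- env.state(): the state, without advancing time (a new reading comes with each control period).
- env.read_camera(name): name is "scene" or "top" or "wrist"; returns a dict with "image" (480x640x3 uint8, blue, green, red), "range_z" (480x640 float32, mm along the optical axis (not along the pixel's ray), 0 where there is no reading), "fx", "fy", "cx", "cy" (pixels), "rvec" (rotation vector, rad) and "tvec" (3), from world to camera coordinates, as OpenCV has them; the wrist camera has in their place "tool_from_camera" (4x4, takes a point from camera to tool coordinates, whose origin is the TCP and whose axes are the flange's). Camera axes: x right, y down, z forward; pixel columns grow to the right and rows downward; lengths in mm; the calibration is good to about 2 mm. A picture is of the moment at which its call begins: read the wrist's pose just before it.
- env.job_done(): hands the job in, once; it reports no verdict.
The state is a dict: "t": time; "joints": joint angles; "qvel": joint speeds; "tau": joint torques, N m; "eef_pos": TCP position; "tcp_rot": TCP orientation; "ft_force": force on the tool from outside, world axes, zero at the start; "moment": the same for the moment, N m; "opening": opening from 0.0 (shut) to 1.0 (fully open).
Only numpy, scipy, OpenCV 4.12 (cv2) and the standard library are available. Lean on these libraries where they do the work, as an engineer would, in place of code of your own. Each camera call takes 0.05 s, during which the arm holds its last target. There are 200 camera calls.

## Task

Pick the steel ball-peen hammer up by its balance point, on the bare shank just behind the head, so that it comes up level and well clear of the bench. Carry it to the blue tray and set it down gently, without dropping it, on its white painted outline, head on head and handle on handle, then let go. Leave the orange-headed mallet where it lies.

Things in the scene. Friction and masses are not known exactly. Their poses are not given: they have to be found in the camera images.
- hammer: Steel ball-peen hammer, blue sleeve, lying flat, 300 mm long, 0.75 kg. Origin on its underside, right below the balance point, midway along the bare grey shank; x along the handle to the head, z up. Shank: 18 mm wide, x -55 to +55 mm, 3 to 27 mm above the bench. Head: centre x +70 mm, 30 mm along x, 110 along y, 30 high. Sleeve: x -55 to -215 mm, 26 wide, 30 high.
- hammer_head (a point): Centre of the hammer's steel head, 70 mm ahead (+x) of the balance point and 15 mm above the underside.
- mallet: Bystander of much the same shape: orange head with a black band (44 x 100 x 30 mm), pale wooden handle, 307 mm long, 0.5 kg, to the left or the right of the hammer. Origin on the underside of the handle, 70 mm behind the middle of the head; x to the head, z up.
- tray: Fixed blue tray on the bench, 350 x 190 mm, floor 5 mm and rim 18 mm above the bench, rim 5 mm thick. The hammer's outline is painted white on its floor, full size. Origin at bench height under the place of the balance point; x to the painted head (centre x +70 mm), z up. In place, the hammer's frame lies on this one, 5 mm higher. Tray's middle: x -65 mm, y 0.

How it is judged (in metres and radians):
On the way, in this order (a step that is already met when the one before it is completed fails the run):
1. the hammer is held within 30 mm of its balance point, its underside at least 40 mm above the bench, level within 10 degrees (height (world z) of hammer above 0.04 m and angle between hammer's own z axis and vertical below 0.175 rad and x of the grasp point in the frame of hammer between -0.03 and 0.03 m and contact force between the fingers and hammer above 1 N), for 0.3 s.
2. the hammer is over its outline, within 10 mm of the tray's floor, while still in the fingers (horizontal distance between hammer and tray below 0.03 m and z of hammer in the frame of tray below 0.015 m and contact force between the fingers and hammer above 1 N), for 0.05 s.
At the end, for the whole second after the job is handed in: The hammer lies flat and still on the tray's floor, its balance point within 20 mm of its place on the outline and its handle within 10 degrees of the outline's direction, head on the painted head (horizontal distance between hammer and tray below 0.02 m and angle between the x axis of hammer and the x axis of tray, either way round below 0.175 rad and x of hammer_head in the frame of tray above 0.04 m and z of hammer in the frame of tray below 0.01 m and angle between hammer's own z axis and vertical below 0.1 rad and linear speed of hammer below 0.02 m/s); the robot touches nothing.
It fails at once if the mallet is moved by more than 20 mm (distance of mallet from where it was at the start of the episode above 0.02 m).
It also fails if it takes over 40 s, if anything falls off the work surface, if the arm or the gripper's body presses on something with over 40 N, if the wrist force passes 120 N, or if a joint passes its speed limit or range.

## Working session

There is one attempt and no reset: what is moved stays moved. The work goes in short steps, Python scripts to look and compute and a shell command to move; the robot and the scene stay as the last step left them, time stands still between calls to the robot, and variables do not carry over. Pictures are saved under pics/ and viewed, about 8 in all and at most 12, crops included, and the job is handed in when it is done.

```bash
ls; mkdir -p pics; python3 - <<'E'
from cell import env
import cv2
s=env.state();print(s)
c=env.read_camera("top");cv2.imwrite("pics/top1.png",c["image"])
print({k:c[k] for k in("fx","fy","cx","cy","rvec","tvec")})
E
```

```text
pics
{'t': 0.0, 'joints': array([ 1.12242488e+00,  4.91553335e-01,  1.55942949e+00,  2.96946239e-05,
        1.09168466e+00, -1.05618081e-01]), 'qvel': array([ 0.00099523,  0.00090246,  0.0001706 , -0.00016737, -0.00116078,
        0.00127332]), 'tau': array([-8.21139529e-04, -6.12666464e+01, -2.58198613e+01,  6.92461780e-02,
        4.81465389e-02, -1.82305166e-05]), 'eef_pos': array([209.92220539, 588.42198084, 191.07249916]), 'tcp_rot': array([-3.14052659e+00, -1.39500352e-04,  2.79882551e+00]), 'ft_force': array([ 0.20993793,  0.11102688, -0.03124483]), 'moment': array([-0.01085483,  0.06919312, -0.00910687]), 'opening': 1.0019394260670285}
{'fx': 540.2920093978333, 'fy': 540.2920093978333, 'cx': 326.5015383367495, 'cy': 243.93687729990756, 'rvec': array([ 2.14063662, -2.11877362,  0.20161641]), 'tvec': array([-15.05111604, 569.47163057, 971.70411134])}
```

View pics/top1.png

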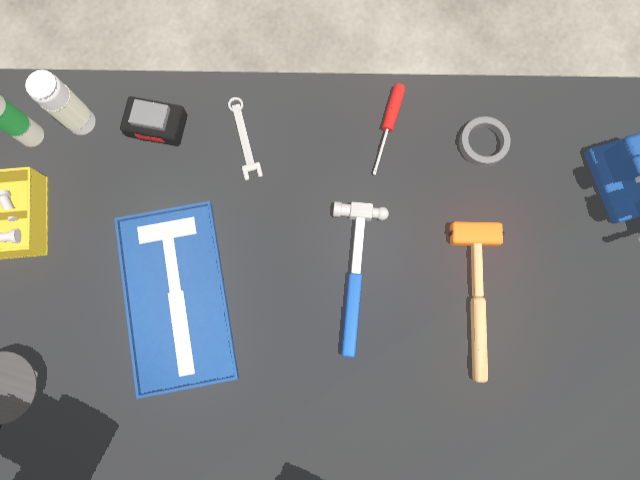

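The top view shows the hammer with its head at about (360,210) and its sleeve from (355,275) to (349,355). The mallet is to the right, at (477,300). The tray is on the left, with the painted head at (167,231) and the handle end at (186,375).

```bash
cat > h.py <<'E'
import numpy as np,cv2
from scipy.spatial.transform import Rotation as Ro
def pose(c,s=None):
    "world_from_camera R,t"
    if "rvec" in c:
        R=cv2.Rodrigues(np.array(c["rvec"]))[0].T; return R,-R@np.array(c["tvec"]).ravel()
    T=np.array(c["tool_from_camera"]); Rt=Ro.from_euler("xyz",s["tcp_rot"]).as_matrix()
    return Rt@T[:3,:3],Rt@T[:3,3]+s["eef_pos"]
def cast(c,uv,z,s=None):
    R,t=pose(c,s); uv=np.atleast_2d(uv).astype(float)
    d=np.c_[(uv[:,0]-c["cx"])/c["fx"],(uv[:,1]-c["cy"])/c["fy"],np.ones(len(uv))]@R.T
    return t+d*((z-t[2])/d[:,2])[:,None]
def project(c,p,s=None):
    R,t=pose(c,s); q=(np.atleast_2d(p)-t)@R
    return np.c_[c["fx"]*q[:,0]/q[:,2]+c["cx"],c["fy"]*q[:,1]/q[:,2]+c["cy"]]
def blob(m,box=None):
    m=m.astype(np.uint8)
    if box: 
        k=np.zeros_like(m);x0,y0,x1,y1=box;k[y0:y1,x0:x1]=1;m=m*k
    n,l,st,_=cv2.connectedComponentsWithStats(m)
    v,u=np.nonzero(l==1+np.argmax(st[1:,4])); return np.c_[u,v]
def rect(p):
    "centre, long-axis unit, length, width of planar points"
    (c,wh,a)=cv2.minAreaRect(p[:,:2].astype(np.float32)); b=cv2.boxPoints((c,wh,a))
    e=[b[1]-b[0],b[2]-b[1]]; e.sort(key=np.linalg.norm); L=np.linalg.norm(e[1])
    return np.array(c),e[1]/L,L,np.linalg.norm(e[0])
E
python3 - <<'E'
from cell import env
from h import *
c=env.read_camera("top"); hsv=cv2.cvtColor(c["image"],cv2.COLOR_BGR2HSV); H,S,V=cv2.split(hsv)
blue=(H>95)&(H<125)&(S>120)&(V>60)
sl=blob(blue,(320,240,400,380)); r=rect(cast(c,sl,22)); print("sleeve",r)
hd=blob((S<70)&(V>95),(320,190,400,272)); P=cast(c,hd,20); print("head+shank",rect(P))
hh=cast(c,blob((S<70)&(V>95),(320,190,400,218)),25);print("head",rect(hh))
w=blob((S<70)&(V>130),(120,205,235,395)); P=cast(c,w,5); print("outline",rect(P))
print("olhead",rect(cast(c,w[w[:,1]<236],5)), "olsleeve",rect(cast(c,w[w[:,1]>300],5)))
t=blob(blue,(100,190,245,410)); print("tray",rect(cast(c,t,18)))
R=c["range_z"];Rm,tt=pose(c)
for n,(u,v) in dict(sl=(351,320),sh=(358,245),head=(361,210),floor=(150,300),ol=(180,320)).items():
    x=np.array([(u-c["cx"])/c["fx"],(v-c["cy"])/c["fy"],1])*R[v,u];print(n,(Rm@x+tt).round(1))
m=blob((H>5)&(H<25)&(S>60)&(V>90),(430,200,520,400));print("mallet",rect(cast(c,m,15)))
E
```

```text
sleeve (array([438.96337891, -58.25453568]), array([ 0.9961566 , -0.08759003], dtype=float32), np.float32(158.2959), np.float32(26.387665))
head+shank (array([604.0916748 , -75.09991455]), array([0.9999318 , 0.01168246], dtype=float32), np.float32(162.63646), np.float32(157.44604))
head (array([656.484375  , -74.12654114]), array([ 0.0116821, -0.9999318], dtype=float32), np.float32(156.688), np.float32(54.950405))
outline (array([471.72787476, 282.69781494]), array([0.9805019, 0.1965097], dtype=float32), np.float32(304.4183), np.float32(114.96354))
olhead (array([602.98620605, 308.96096802]), array([ 0.19650926, -0.98050195], dtype=float32), np.float32(114.87859), np.float32(36.698334)) olsleeve (array([393.71148682, 267.22079468]), array([0.98058945, 0.19607206], dtype=float32), np.float32(145.33426), np.float32(31.111965))
tray (array([470.7612915 , 281.09527588]), array([0.9806596 , 0.19572103], dtype=float32), np.float32(346.87695), np.float32(191.42526))
sl [428.1 -56.9  30.9]
sh [572.8 -70.6  26.5]
head [642.  -76.3  29.7]
floor [463.9 332.1   4.2]
ol [426.1 272.3   2.3]
mallet (array([ 470.79949951, -299.67755127]), array([ 0.99950576, -0.03143467], dtype=float32), np.float32(310.41364), np.float32(105.18913))
```

```bash
cat > go.py <<'E'
import sys; from cell import env
from h import *
def shift(x,y,z,yaw):
    s=env.state(); R=Ro.from_euler("xyz",s["tcp_rot"]).as_matrix(); d=(R.T@(np.array([x,y,z])-s["eef_pos"])).round(1)
    yw=np.arctan2(R[1,0],R[0,0]); print("t",round(s["t"],2),"pos",s["eef_pos"].round(1),"yaw",yw.round(3),"open",round(s["opening"],3),"F",s["ft_force"].round(1),"M",s["moment"].round(2),"tool shift mm",d,"turn",(-((yaw-yw+np.pi)%(2*np.pi)-np.pi)).round(3))
if __name__=="__main__": shift(*map(float,sys.argv[1:]))
E
python3 -m pendant '[[[1,-0.04,-0.035,0,-0.03],[1,-0.08,-0.07,0,-0.06],[1,-0.11,-0.1,0,-0.1],[1,-0.145,-0.13,0,-0.14],[1,-0.18,-0.16,0,-0.18],[1,-0.215,-0.19,0,-0.22],[1,-0.25,-0.22,0,-0.25],[1,-0.282,-0.249,0,-0.255]]]'
python3 go.py 573.4 -70.1 190 3.054
```

```text
t: 0.9
eef_pos: [392.6, 257.5, 191.6]
tcp_rot: [3.142, 0.0, 3.055]
ft_force: [0.2, -0.1, -0.2]
opening: 1.003
t 0.9 pos [392.6 257.5 191.6] yaw 3.055 open 1.003 F [ 0.2 -0.1 -0.2] M [-0.01  0.03  0.02] tool shift mm [-208.5 -310.7    1.6] turn 0.001
```

```bash
python3 -m pendant '[[[1,-0.027,-0.04,0,0],[1,-0.054,-0.08,0,0],[1,-0.081,-0.12,0,0],[1,-0.108,-0.16,0,0],[1,-0.135,-0.2,0,0],[1,-0.162,-0.24,0,0],[1,-0.19,-0.28,0,0],[1,-0.2085,-0.3107,0,0]]]'
python3 - <<'E'
from cell import env
from h import *
s=env.state();c=env.read_camera("wrist");cv2.imwrite("pics/w1.png",c["image"])
im=c["image"];H,S,V=cv2.split(cv2.cvtColor(im,cv2.COLOR_BGR2HSV))
sl=blob((H>95)&(H<125)&(S>120)&(V>60));r=rect(cast(c,sl,25,s));print("sleeve",r)
print(project(c,[[573.4,-70.1,27],[643.2,-76.2,30],[518.6,-65.3,27]],s).round(0))
E
python3 go.py 573.4 -70.1 5 3.054
```

```text
t: 1.7
eef_pos: [573.4, -71.1, 191.3]
tcp_rot: [3.142, -0.0, 3.053]
ft_force: [-0.5, 0.4, 0.1]
opening: 0.999
sleeve (array([525.27539062, 212.0279541 ]), array([0.98078823, 0.19507518], dtype=float32), np.float32(263.27066), np.float32(59.79803))
[[324. 216.]
 [324. 282.]
 [323. 161.]]
t 1.75 pos [575.1 -74.6 191. ] yaw 3.051 open 0.999 F [-1.9 -3.2 -1.3] M [-0.06  0.05  0.08] tool shift mm [  2.3   4.5 186. ] turn -0.003
```

View pics/w1.png

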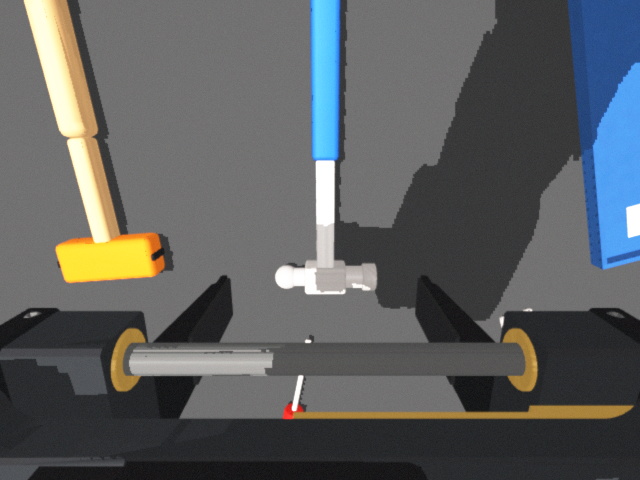

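The wrist view puts the sleeve front at (326,160) and the head at (326,278). Both are within 4 px of their projected positions, so I'll descend.

```bash
python3 -m pendant '[[[1,0,0,0,0],[1,0,0,0.03,0],[1,0,0,0.06,0],[1,0,0,0.09,0],[1,0,0,0.11,0],[1,0,0,0.125,0],[1,0,0,0.135,0],[1,0,0,0.135,0]]]'
python3 go.py 573.4 -70.1 5 3.054
python3 - <<'E'
from cell import env
from h import *
s=env.state();c=env.read_camera("wrist");cv2.imwrite("pics/w2.png",c["image"])
print(project(c,[[573.4,-70.1,27],[643.2,-76.2,30],[518.6,-65.3,27]],s).round(0))
E
```

```text
t: 2.55
eef_pos: [571.6, -67.5, 55.7]
tcp_rot: [3.141, -0.002, 3.055]
ft_force: [-0.0, 0.9, 0.2]
opening: 1.0
t 2.55 pos [571.6 -67.5  55.7] yaw 3.055 open 1.0 F [-0.   0.9  0.2] M [ 0.04 -0.01  0.  ] tool shift mm [-2.1 -2.4 50.7] turn 0.001
[[318. 265.]
 [319. 361.]
 [318. 181.]]
```

View pics/w2.png

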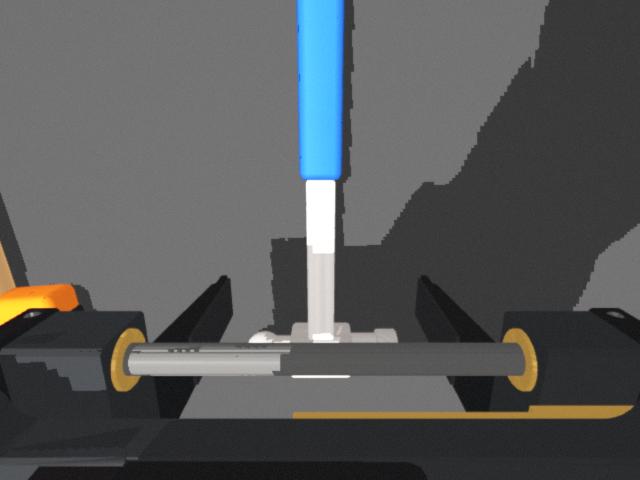

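The sleeve front is at (320,181) against a predicted (318,181), so the estimate holds. Next: descend and close.

```bash
python3 -m pendant '[[[1,-0.002,-0.002,0.015,0],[1,-0.002,-0.002,0.03,0],[1,-0.002,-0.002,0.042,0],[1,-0.002,-0.002,0.048,0],[1,-0.002,-0.002,0.051,0],[1,-0.002,-0.002,0.051,0],[1,-0.002,-0.002,0.051,0],[1,-0.002,-0.002,0.051,0]]]'
python3 go.py 573.4 -70.1 5 3.054
python3 -m pendant '[[[0,0,0,0,0],[0,0,0,0,0],[0,0,0,0,0],[0,0,0,0,0],[0,0,0,0,0],[0,0,0,0,0],[0,0,0,0,0],[0,0,0,0,0]]]'
python3 go.py 573.4 -70.1 105 3.054
```

```text
t: 3.4
eef_pos: [574.5, -70.6, 6.1]
tcp_rot: [-3.142, 0.001, 3.054]
ft_force: [0.5, -0.6, 0.4]
opening: 1.001
t 3.4 pos [574.5 -70.6   6.1] yaw 3.054 open 1.001 F [ 0.5 -0.6  0.4] M [ 0.02 -0.07 -0.02] tool shift mm [1.1 0.4 1.1] turn -0.0
t: 4.2
eef_pos: [574.2, -70.6, 5.6]
tcp_rot: [3.142, 0.0, 3.054]
ft_force: [-0.8, -0.1, -0.2]
opening: 0.386
t 4.2 pos [574.2 -70.6   5.6] yaw 3.054 open 0.386 F [-0.8 -0.1 -0.2] M [ 0.04  0.02 -0.04] tool shift mm [  0.9   0.4 -99.4] turn -0.0
```

Opening 0.386 is about 37 mm, so the fingers are still closing. I'll wait.

```bash
python3 -m pendant '[[[0,0,0,0,0],[0,0,0,0,0],[0,0,0,0,0],[0,0,0,0,0],[0,0,0,0,0],[0,0,0,0,0],[0,0,0,0,0],[0,0,0,0,0]]]'
python3 go.py 573.4 -70.1 105 3.054
```

```text
t: 5.0
eef_pos: [574.2, -70.6, 5.6]
tcp_rot: [3.142, 0.0, 3.054]
ft_force: [-0.6, -0.2, -0.2]
opening: 0.006
t 5.0 pos [574.2 -70.6   5.6] yaw 3.054 open 0.006 F [-0.6 -0.2 -0.2] M [ 0.01 -0.    0.02] tool shift mm [  0.9   0.4 -99.4] turn -0.0
```

The fingers shut fully without stopping on the shank, so I need to look.

```bash
python3 - <<'E'
from cell import env
from h import *
s=env.state();c=env.read_camera("wrist");d=env.read_camera("scene")
p=project(d,[[574,-70,20],[574,-70,6]]);print(p)
u,v=p[0].astype(int);u0=min(max(u-100,0),440);v0=min(max(v-90,0),300)
cr=cv2.resize(d["image"][v0:v0+150,u0:u0+200],(400,300))
W=cv2.resize(c["image"],(400,300));cv2.imwrite("pics/m3.png",np.vstack([np.hstack([W,cr]),np.hstack([cv2.resize(d["image"],(400,300)),cv2.resize(env.read_camera("top")["image"],(400,300))])]))
print(u0,v0)
E
```

```text
[[304.64008332 272.55959602]
 [304.72305157 276.72540604]]
204 182
```

View pics/m3.png

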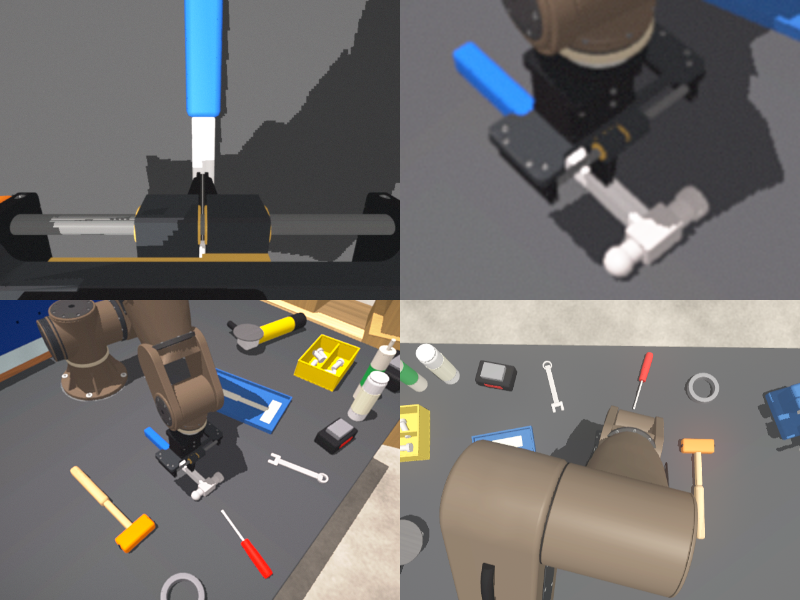

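The wrist view shows the fingers shut with their tips at about (203,178) in the panel. They seem to be on top of the shank rather than around it. I'll check heights with the wrist depth.

```bash
python3 - <<'E'
from cell import env
from h import *
s=env.state();c=env.read_camera("wrist");R,t=pose(c,s);Z=c["range_z"]
T=np.array(c["tool_from_camera"]);print(T.round(3)); print(s["joints"].round(3), s["tcp_rot"])
def P(u,v):
    x=np.array([(u-c["cx"])/c["fx"],(v-c["cy"])/c["fy"],1])*Z[v,u]; return (R@x+t).round(1),(T[:3,:3]@x+T[:3,3]).round(1)
for n,u,v in [("bench",100,100),("bench",480,60),("sleeve",326,100),("shank",326,220),("shank",315,250),("finger",318,300),("finger",330,300),("finger",323,285)]: print(n,*P(u,v),Z[v,u])
cr=c["image"][180:420,190:460];cv2.imwrite("pics/w4.png",cv2.resize(cr,None,fx=2.4,fy=2.4))
E
```

```text
[[-1.00000e-03 -9.59000e-01 -2.84000e-01  8.05180e+01]
 [ 1.00000e+00 -1.00000e-03 -0.00000e+00  1.08100e+00]
 [ 0.00000e+00 -2.84000e-01  9.59000e-01 -1.92526e+02]
 [ 0.00000e+00  0.00000e+00  0.00000e+00  1.00000e+00]]
[-0.237  0.671  1.833  0.     0.638 -1.72 ] [3.14152236e+00 7.46444164e-06 3.05375878e+00]
bench [ 467.4 -175.7   -0.6] [  97.2 -114.     6.2] 185.8403
bench [466.   18.5  -0.5] [115.6  79.3   6.1] 180.45244
sleeve [480.3 -60.2  29.7] [ 94.5   2.1 -24.1] 157.49617
shank [534.6 -64.9  26.3] [ 40.    2.2 -20.7] 176.30476
shank [549.4 -71.7  26.5] [ 24.7  -3.3 -20.9] 180.41396
finger [562.7 -71.1  55.7] [ 11.4  -1.5 -50.1] 156.13577
finger [563.1 -65.9  55.8] [ 11.5   3.7 -50.2] 156.05377
finger [564.4 -69.1  36.2] [  9.9   0.7 -30.6] 175.3353
```

View pics/w4.png

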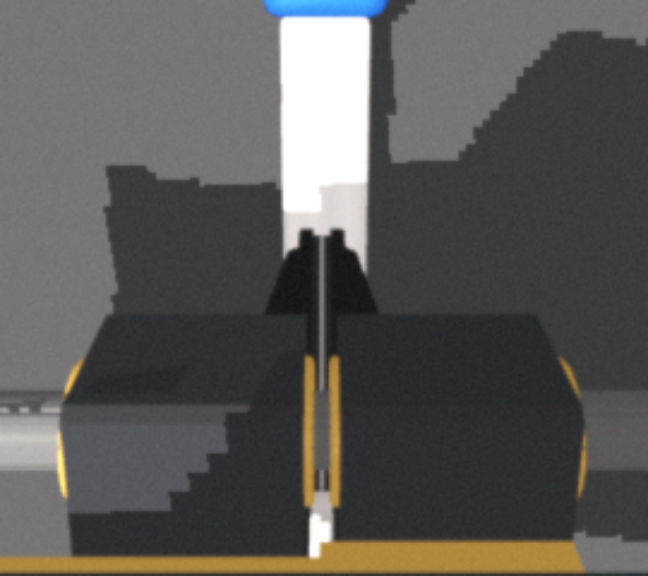

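```bash
python3 - <<'E'
from cell import env
from h import *
s=env.state();c=env.read_camera("wrist");Z=c["range_z"];T=np.array(c["tool_from_camera"])
for u in(316,318,324,332,334):
  for v in (272,275,277,279,282,288,295,305):
    x=np.array([(u-c["cx"])/c["fx"],(v-c["cy"])/c["fy"],1])*Z[v,u];print(u,v,c["image"][v,u],(T[:3,:3]@x+T[:3,3]).round(1))
d=env.read_camera("scene");cv2.imwrite("pics/s5.png",cv2.resize(d["image"][230:320,250:370],(800,600),interpolation=cv2.INTER_CUBIC))
print(project(d,[[574,-70,5.6],[574,-70,27],[574,-70,65]]))
E
```

```text
316 272 [215 220 225] [ 12.8  -2.9 -20.6]
316 275 [121 123 127] [ 11.5  -2.9 -21.4]
316 277 [33 32 34] [ 11.4  -2.9 -23.9]
316 279 [31 26 30] [ 11.6  -2.8 -27. ]
316 282 [27 24 27] [ 11.8  -2.7 -31.3]
316 288 [22 22 20] [ 11.5  -2.6 -37.7]
316 295 [28 24 27] [ 11.5  -2.4 -45.3]
316 305 [27 27 28] [ 11.3  -2.2 -54.6]
318 272 [218 220 226] [ 13.   -1.9 -21.2]
318 275 [118 118 125] [ 11.   -1.9 -20.2]
318 277 [28 29 28] [ 11.9  -1.8 -25.2]
318 279 [29 27 27] [ 11.6  -1.8 -26.9]
318 282 [24 26 25] [ 11.7  -1.8 -31.1]
318 288 [31 25 31] [ 12.   -1.6 -38.7]
318 295 [26 27 28] [ 12.   -1.5 -46.3]
318 305 [22 20 22] [ 11.6  -1.4 -55.3]
324 272 [213 215 220] [ 13.    1.2 -21.1]
324 275 [214 217 221] [ 10.7   1.2 -19.5]
324 277 [203 206 211] [ 10.1   1.2 -20.7]
324 279 [123 126 131] [ 10.3   1.1 -23.8]
324 282 [119 125 124] [ 10.4   1.1 -27.9]
324 288 [116 120 123] [ 10.3   1.1 -35. ]
324 295 [117 118 122] [ 10.3   1.1 -42.7]
324 305 [117 122 125] [ 10.2   1.1 -52.4]
332 272 [218 219 224] [ 13.1   5.2 -21.4]
332 275 [151 152 157] [ 11.5   5.2 -21.5]
332 277 [42 42 43] [ 11.4   5.2 -23.9]
332 279 [43 42 42] [ 11.9   5.1 -27.7]
332 282 [35 32 33] [ 12.    5.  -31.7]
332 288 [25 26 27] [ 11.8   4.8 -38.4]
332 295 [26 23 25] [ 11.5   4.7 -45.2]
332 305 [21 19 22] [ 11.6   4.5 -55.1]
334 272 [218 222 226] [ 12.8   6.3 -20.7]
334 275 [214 216 223] [ 11.1   6.3 -20.5]
334 277 [203 206 211] [ 10.5   6.2 -21.7]
334 279 [204 207 213] [  9.3   6.2 -21.6]
334 282 [181 182 188] [  6.9   6.3 -19.7]
334 288 [26 26 29] [ 11.4   5.8 -37.5]
334 295 [23 21 25] [ 11.6   5.6 -45.4]
334 305 [25 26 24] [ 12.    5.3 -56.1]
[[304.72539158 276.8428969 ]
 [304.59780517 270.436823  ]
 [304.35854397 258.42359277]]
```

View pics/s5.png

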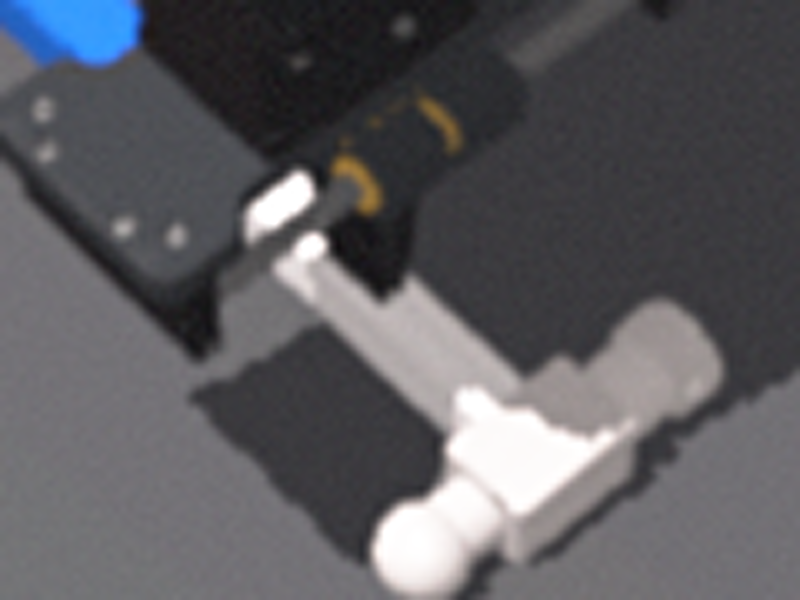

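The finger edges end at tool z ≈ -24. They end on the same image row, 277, as when they hung free with the gripper open. The real tips are therefore about 23 mm short of the stated TCP, and they closed just above the shank at about z = 28. The bench and hammer depths agree with the pose, so the pose is right. I'll open, go about 22 mm lower in slow steps while watching the force, and close again.

```bash
python3 -m pendant '[[[1,0,0,-0.005,0],[1,0,0,-0.005,0],[1,0,0,-0.005,0],[1,0,0,-0.005,0],[1,0,0,-0.005,0],[1,0,0,-0.005,0],[1,0,0,-0.005,0],[1,0,0,-0.005,0]]]'
python3 -m pendant '[[[1,0,0,0,0],[1,0,0,0,0],[1,0,0,0.003,0],[1,0,0,0.006,0],[1,0,0,0.009,0],[1,0,0,0.012,0],[1,0,0,0.015,0],[1,0,0,0.015,0]]]'
python3 go.py 573.4 -70.1 -16 3.054
```

```text
t: 6.1
eef_pos: [574.2, -70.6, 10.6]
tcp_rot: [3.142, -0.0, 3.054]
ft_force: [-0.7, -0.3, 0.5]
opening: 0.623
t: 6.9
eef_pos: [574.0, -70.5, -4.9]
tcp_rot: [3.141, -0.001, 3.054]
ft_force: [-0.2, -0.3, 1.0]
opening: 0.999
t 6.9 pos [574.  -70.5  -4.9] yaw 3.054 open 0.999 F [-0.2 -0.3  1. ] M [ 0.01 -0.02 -0.02] tool shift mm [ 0.6  0.4 11.1] turn -0.0
```

The TCP is at z = -4.9 with no contact force, which confirms the fingers are shorter than stated.

```bash
python3 -m pendant '[[[1,0,0,0.003,0],[1,0,0,0.005,0],[1,0,0,0.007,0],[1,0,0,0.009,0],[1,0,0,0.011,0],[0,0,0,0.011,0],[0,0,0,0.011,0],[0,0,0,0.011,0]]]'
python3 -m pendant '[[[0,0,0,0,0],[0,0,0,0,0],[0,0,0,0,0],[0,0,0,0,0],[0,0,0,0,0],[0,0,0,0,0],[0,0,0,0,0],[0,0,0,0,0]]]'
python3 -m pendant '[[[0,0,0,0,0],[0,0,0,0,0],[0,0,0,0,0],[0,0,0,0,0],[0,0,0,0,0],[0,0,0,0,0],[0,0,0,0,0],[0,0,0,0,0]]]'
python3 go.py 573.4 -70.1 100 3.054
```

```text
t: 7.7
eef_pos: [574.3, -70.6, -15.3]
tcp_rot: [3.142, 0.0, 3.054]
ft_force: [-0.4, -0.3, 0.1]
opening: 0.804
t: 8.5
eef_pos: [574.2, -70.5, -15.4]
tcp_rot: [3.141, 0.0, 3.054]
ft_force: [0.4, 1.8, -0.3]
opening: 0.186
t: 9.3
eef_pos: [574.2, -70.5, -15.4]
tcp_rot: [3.141, -0.0, 3.054]
ft_force: [-0.1, 2.2, -0.6]
opening: 0.187
t 9.3 pos [574.2 -70.5 -15.4] yaw 3.054 open 0.187 F [-0.1  2.2 -0.6] M [ 0.45 -0.06 -0.11] tool shift mm [   0.9    0.3 -115.4] turn -0.0
```

It gripped at 17.8 mm, which matches the 18 mm shank. Now lift 100 mm.

```bash
python3 -m pendant '[[[0,0,0,-0.004,0],[0,0,0,-0.012,0],[0,0,0,-0.024,0],[0,0,0,-0.038,0],[0,0,0,-0.052,0],[0,0,0,-0.064,0],[0,0,0,-0.074,0],[0,0,0,-0.08,0]]]'
python3 -m pendant '[[[0,0,0,-0.006,0],[0,0,0,-0.012,0],[0,0,0,-0.017,0],[0,0,0,-0.02,0],[0,0,0,-0.02,0],[0,0,0,-0.02,0],[0,0,0,-0.02,0],[0,0,0,-0.02,0]]]'
python3 go.py 535 295 85 3.339
python3 - <<'E'
from cell import env
from h import *
s=env.state();c=env.read_camera("wrist");R,t=pose(c,s);Z=c["range_z"]
H,S,V=cv2.split(cv2.cvtColor(c["image"],cv2.COLOR_BGR2HSV))
b=blob((H>95)&(H<125)&(S>120)&(V>60),(240,0,400,260)); 
x=np.c_[(b[:,0]-c["cx"])/c["fx"],(b[:,1]-c["cy"])/c["fy"],np.ones(len(b))]*Z[b[:,1],b[:,0]][:,None]
P=x@R.T+t
k=np.abs(b[:,0]-np.median(b[:,0]))<8;P=P[k];b=b[k]
f=b[:,1]>b[:,1].max()-6;g=b[:,1]<6
print("front",np.median(P[f],0),"rear",np.median(P[g],0)); d=np.median(P[f],0)-np.median(P[g],0);print("pitch deg",np.degrees(np.arctan2(d[2],np.hypot(*d[:2]))),"yaw",np.arctan2(d[1],d[0]),"frontmax row",b[:,1].max())
cv2.imwrite("pics/w6.png",c["image"])
E
```

```text
t: 10.1
eef_pos: [574.5, -70.6, 65.9]
tcp_rot: [-3.142, 0.001, 3.054]
ft_force: [-0.2, -0.5, -6.6]
opening: 0.184
t: 10.9
eef_pos: [574.1, -70.6, 84.4]
tcp_rot: [3.141, -0.0, 3.054]
ft_force: [0.4, -0.6, -7.4]
opening: 0.186
t 10.9 pos [574.1 -70.6  84.4] yaw 3.054 open 0.186 F [ 0.4 -0.6 -7.4] M [ 0.01 -0.03  0.  ] tool shift mm [ 71.  360.7  -0.5] turn -0.285
front [516.53788409 -64.31251875 128.06362527] rear [449.40189439 -58.350873   129.34334235]
pitch deg -1.0877358805015385 yaw -0.08856724365474972 frontmax row 193
```

View pics/w6.png

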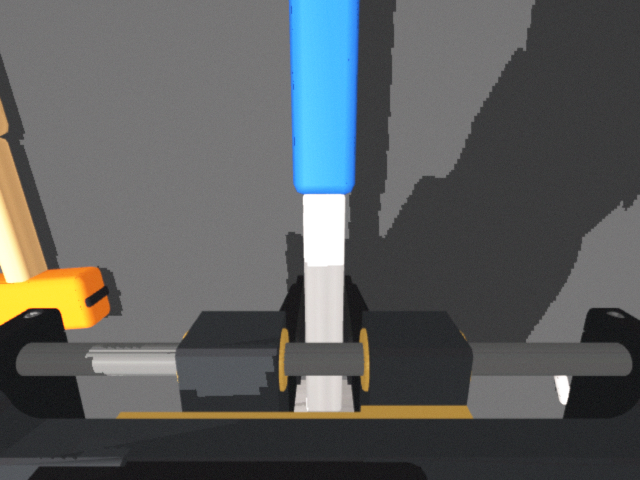

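The hammer hangs level, tilted about 1°, with 7.4 N on the wrist and almost no moment. The sleeve front is at (323,193), so it is held at the balance point. Now carry it.

```bash
python3 -m pendant '[[[0,0.003,0.015,0,-0.02],[0,0.008,0.04,0,-0.06],[0,0.014,0.07,0,-0.11],[0,0.02,0.1,0,-0.16],[0,0.026,0.13,0,-0.21],[0,0.031,0.157,0,-0.25],[0,0.035,0.178,0,-0.275],[0,0.038,0.19,0,-0.285]]]'
python3 -m pendant '[[[0,0,0,0,0],[0,0,0,0,0],[0,0,0,0,0],[0,0,0,0,0],[0,0,0,0,0],[0,0,0,0,0],[0,0,0,0,0],[0,0,0,0,0]]]'
python3 go.py 535 295 85 3.339
```

```text
t: 11.75
eef_pos: [552.4, 124.1, 84.6]
tcp_rot: [3.141, -0.0, -2.942]
ft_force: [-0.3, 1.2, -8.0]
opening: 0.192
t: 12.55
eef_pos: [553.1, 121.9, 84.6]
tcp_rot: [3.142, 0.0, -2.945]
ft_force: [-0.4, 0.1, -7.6]
opening: 0.19
t 12.55 pos [553.1 121.9  84.6] yaw -2.945 open 0.19 F [-0.4  0.1 -7.6] M [ 0.04  0.03 -0.02] tool shift mm [-16.2 173.3  -0.4] turn -0.0
```

```bash
python3 -m pendant '[[[0,-0.001,0.012,0,0],[0,-0.003,0.035,0,0],[0,-0.006,0.062,0,0],[0,-0.009,0.09,0,0],[0,-0.012,0.12,0,0],[0,-0.014,0.147,0,0],[0,-0.0155,0.166,0,0],[0,-0.0162,0.1733,0,0]]]'
python3 -m pendant '[[[0,0,0,0,0],[0,0,0,0,0],[0,0,0,0,0],[0,0,0,0,0],[0,0,0,0,0],[0,0,0,0,0],[0,0,0,0,0],[0,0,0,0,0]]]'
python3 - <<'E'
from cell import env
from h import *
s=env.state();c=env.read_camera("wrist");cv2.imwrite("pics/w7.png",c["image"])
a=np.array([np.cos(.198),np.sin(.198),0]);o=np.array([535,295,5])
print("tray sleeve front/rear",project(c,[o-55*a,o-215*a],s).round(0)); h=s["eef_pos"]*[1,1,0]+[0,0,127];print("hammer sleeve front",project(c,[h-55*a],s).round(0))
E
python3 go.py 535 295 -10 3.339
```

```text
t: 13.35
eef_pos: [534.2, 297.4, 84.5]
tcp_rot: [3.141, 0.0, -2.942]
ft_force: [0.8, -0.2, -7.0]
opening: 0.188
t: 14.15
eef_pos: [535.0, 295.1, 84.7]
tcp_rot: [3.141, 0.0, -2.944]
ft_force: [0.1, 0.0, -6.9]
opening: 0.182
tray sleeve front/rear [[322. 169.]
 [321. -94.]]
hammer sleeve front [[321. 196.]]
t 14.2 pos [535.  295.1  84.7] yaw -2.944 open 0.184 F [ 0.7  0.5 -7.5] M [-0.02 -0.03  0.03] tool shift mm [ 0.  -0.1 94.7] turn -0.0
```

View pics/w7.png

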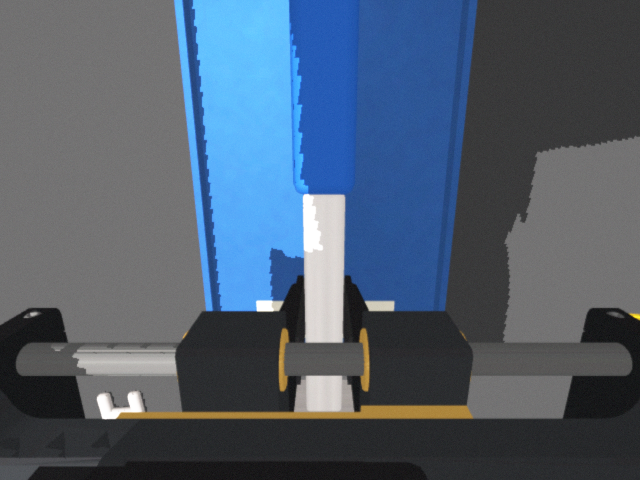

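The hammer covers its outline. The painted head's edges are at columns 257 and 394, so its middle is 325, and the shank is at 324. Next, lower to just above the floor.

```bash
python3 -m pendant '[[[0,0,0,0.005,0],[0,0,0,0.018,0],[0,0,0,0.035,0],[0,0,0,0.052,0],[0,0,0,0.067,0],[0,0,0,0.079,0],[0,0,0,0.086,0],[0,0,0,0.089,0]]]'
python3 -m pendant '[[[0,0,0,0.001,0],[0,0,0,0.002,0],[0,0,0,0.003,0],[0,0,0,0.004,0],[0,0,0,0.005,0],[0,0,0,0.0055,0],[0,0,0,0.006,0],[0,0,0,0.006,0]]]'
python3 go.py 535 295 -10 3.339
```

```text
t: 15.0
eef_pos: [534.8, 295.1, -5.2]
tcp_rot: [-3.141, -0.001, -2.944]
ft_force: [0.1, 0.0, -7.4]
opening: 0.187
t: 15.8
eef_pos: [535.0, 295.1, -10.3]
tcp_rot: [3.142, 0.0, -2.944]
ft_force: [-0.7, -0.3, -6.3]
opening: 0.192
t 15.8 pos [535.  295.1 -10.3] yaw -2.944 open 0.192 F [-0.7 -0.3 -6.3] M [ 0.02  0.02 -0.05] tool shift mm [ 0.  -0.1 -0.3] turn -0.0
```

Contact is only beginning, with Fz going from -7.4 to -6.3. I'll go another 1 mm.

```bash
python3 -m pendant '[[[0,0,0,0.0003,0],[0,0,0,0.0006,0],[0,0,0,0.001,0],[0,0,0,0.001,0],[0,0,0,0.001,0],[0,0,0,0.001,0],[0,0,0,0.001,0],[0,0,0,0.001,0]]]'
```

```text
t: 16.6
eef_pos: [535.0, 295.2, -10.4]
tcp_rot: [3.141, 0.001, -2.944]
ft_force: [-3.8, -1.9, 6.0]
opening: 0.188
```

The load is now on the floor, with Fz at +6 N. Release, then rise.

```bash
python3 -m pendant '[[[1,0,0,0,0],[1,0,0,0,0],[1,0,0,0,0],[1,0,0,0,0],[1,0,0,0,0],[1,0,0,0,0],[1,0,0,0,0],[1,0,0,0,0]]]'
python3 -m pendant '[[[1,0,0,0,0],[1,0,0,0,0],[1,0,0,0,0],[1,0,0,0,0],[1,0,0,0,0],[1,0,0,-0.01,0],[1,0,0,-0.02,0],[1,0,0,-0.03,0]]]'
python3 -m pendant '[[[1,0,0,-0.03,0],[1,0,0,-0.06,0],[1,0,0,-0.09,0],[1,0,0,-0.12,0],[1,0,0,-0.15,0],[1,0,0,-0.17,0],[1,0,0,-0.18,0],[1,0,0,-0.18,0]]]'
python3 - <<'E'
from cell import env
from h import *
s=env.state();c=env.read_camera("wrist");cv2.imwrite("pics/w8.png",c["image"])
a=np.array([np.cos(.198),np.sin(.198),0]);o=np.array([535,295,32])
print("expected sleeve front, head",project(c,[o-55*a,o+70*a],s).round(0))
E
```

```text
t: 17.4
eef_pos: [535.0, 295.1, -11.3]
tcp_rot: [3.142, 0.0, -2.944]
ft_force: [-0.2, -0.1, 0.1]
opening: 0.805
t: 18.2
eef_pos: [535.2, 295.2, 19.9]
tcp_rot: [3.141, 0.001, -2.944]
ft_force: [0.2, -0.1, -0.4]
opening: 1.002
t: 19.0
eef_pos: [535.3, 295.3, 200.2]
tcp_rot: [3.141, 0.003, -2.944]
ft_force: [0.2, -0.0, 0.1]
opening: 0.998
expected sleeve front, head [[322. 160.]
 [323. 278.]]
```

View pics/w8.png

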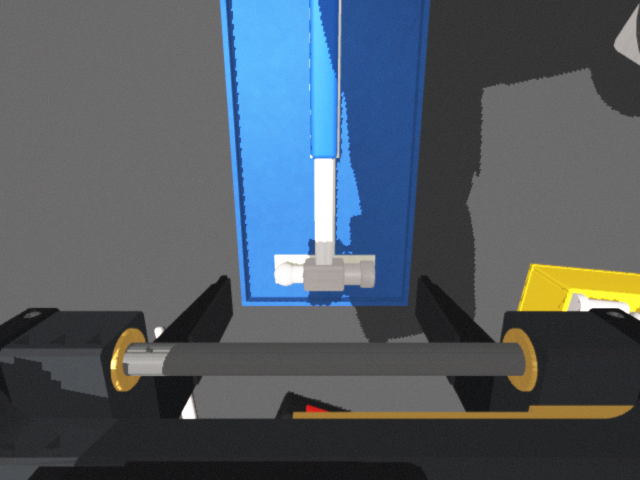

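The hammer lies on its outline with its head at (324,273), between the painted head's edges at columns 275 and 376. The sleeve front is at (325,158), against an expected (322,160). The gripper is clear, so I'm handing in.

```bash
python3 -m pendant '[[[1,0,0,0,0],[1,0,0,0,0],[1,0,0,0,0],[1,0,0,0,0],[1,0,0,0,0],[1,0,0,0,0],[1,0,0,0,0],[1,0,0,0,0]]]'; python3 -c "
from cell import env
print(env.job_done())"
```

```text
t: 19.85
eef_pos: [535.0, 295.1, 198.7]
tcp_rot: [3.142, 0.0, -2.944]
ft_force: [-0.7, -0.3, -0.2]
opening: 1.001
the job is handed in; nothing more can be done
None
```

The hammer is on its painted outline in the blue tray, head on head and handle on handle. I let go and handed the job in at about 20 s; no verdict is reported.

- **First grasp failed:** the fingers shut on nothing just above the shank. The wrist depth showed the real fingertips end about 23 mm short of the stated TCP, which disagrees with the data given. I reopened, went about 21 mm lower and gripped at 17.8 mm on the 18 mm shank.
- **Lift:** the hammer came up about 100 mm, tilted about 1°, with 7.4 N on the wrist and almost no moment, so it was held at the balance point.
- **Set-down:** it touched down at low speed with about 13 N of contact force, and I opened the fingers only after that.
- **Last look:** the head and sleeve front were within about 5 pixels (roughly 3 mm) of their expected positions. The head sat between the painted head's side edges. The gripper was open about 200 mm above the bench, touching nothing.
- **Mallet:** the arm never came near it, but I did not measure its position again at the end.

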